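# Confirm the picked kit at the parts bins

## Task

Book off the universal-joint kit: with a fingertip, gently press the confirm button of the red bin, then the blue one, then the yellow one, each all the way down so that it stays down. Leave the green button unpressed, do not lift or shove the button pucks, leave the other things on the bench alone, and finish with the hand clear.

Things in the scene. Friction and masses are not known exactly. Their poses are not given: they have to be found in the camera images.
- red_top (a point): centre of the top face of the red confirm button (to be pressed): a flat round red cap 44 mm across on a black puck; the point rides with the cap, 42 mm above the bench when the cap is fully up, 32 mm when fully down; z is up. The puck stands on the robot's side of the red parts bin, 125 to 155 mm from centre to centre (100 mm wide, 150 mm deep, 60 mm high, fixed to the bench)
- red_button (a joint): how far the red cap is pressed down, m: 0 fully up, 0.010 fully down; it starts between 0 and 0.002. About 3 N moves it (friction, no spring), and it stays where it is left
- red_puck: loose black puck that carries the red button, 68 mm across, 28 mm high without the cap, about 0.35 kg; origin at the centre of its underside, z up. It can slide on the bench and must stay where it stands; 20 N on it is too hard
- blue_top (a point): centre of the top face of the blue confirm button (to be pressed): a flat round blue cap 44 mm across on a black puck; the point rides with the cap, 42 mm above the bench when the cap is fully up, 32 mm when fully down; z is up. The puck stands on the robot's side of the blue parts bin, 125 to 155 mm from centre to centre (100 mm wide, 150 mm deep, 60 mm high, fixed to the bench)
- blue_button (a joint): how far the blue cap is pressed down, m: 0 fully up, 0.010 fully down; it starts between 0 and 0.002. About 3 N moves it (friction, no spring), and it stays where it is left
- blue_puck: loose black puck that carries the blue button, 68 mm across, 28 mm high without the cap, about 0.35 kg; origin at the centre of its underside, z up. It can slide on the bench and must stay where it stands; 20 N on it is too hard
- yellow_top (a point): centre of the top face of the yellow confirm button (to be pressed): a flat round yellow cap 44 mm across on a black puck; the point rides with the cap, 42 mm above the bench when the cap is fully up, 32 mm when fully down; z is up. The puck stands on the robot's side of the yellow parts bin, 125 to 155 mm from centre to centre (100 mm wide, 150 mm deep, 60 mm high, fixed to the bench)
- yellow_button (a joint): how far the yellow cap is pressed down, m: 0 fully up, 0.010 fully down; it starts between 0 and 0.002. About 3 N moves it (friction, no spring), and it stays where it is left
- yellow_puck: loose black puck that carries the yellow button, 68 mm across, 28 mm high without the cap, about 0.35 kg; origin at the centre of its underside, z up. It can slide on the bench and must stay where it stands; 20 N on it is too hard
- green_top (a point): centre of the top face of the green confirm button (must stay unpressed): a flat round green cap 44 mm across on a black puck; the point rides with the cap, 42 mm above the bench when the cap is fully up, 32 mm when fully down; z is up. The puck stands on the robot's side of the green parts bin, 125 to 155 mm from centre to centre (100 mm wide, 150 mm deep, 60 mm high, fixed to the bench)
- green_button (a joint): how far the green cap is pressed down, m: 0 fully up, 0.010 fully down; it starts between 0 and 0.002. About 3 N moves it (friction, no spring), and it stays where it is left
- green_puck: loose black puck that carries the green button, 68 mm across, 28 mm high without the cap, about 0.35 kg; origin at the centre of its underside, z up. It can slide on the bench and must stay where it stands; 20 N on it is too hard
- cross_mid (a point): centre of a loose steel universal-joint cross, 70 mm span, 24 mm high, lying on the bench nearer the robot than the pucks; leave alone
- spanner_grip (a point): handle of a loose steel spanner 170 mm long lying flat and roughly crosswise on the bench nearer the robot than the pucks; leave alone
- tin_mid (a point): centre of an upright loose tin, 60 mm across, 75 mm high, at the right end of the row of pucks; leave alone
Not all that is in view belongs to the job. Leave any pink or turquoise look-alike of the red_puck alone.

How it is judged:
On the way, in this order (a step that is already met when the one before it is completed fails the run):
1. the red button is pressed down (value of joint red_button above 0.006 m), for 0.1 s.
2. the blue button is pressed down (value of joint blue_button above 0.006 m), for 0.1 s.
3. the yellow button is pressed down (value of joint yellow_button above 0.006 m), for 0.1 s.
At the end, for the whole second after the job is handed in: The red, blue and yellow buttons are each more than 6 mm down, the green one less than 4 mm; all four pucks are upright, at rest and within 20 mm of where they stood; the cross, spanner and tin are within 25 mm of where they were, the tin upright (value of joint each of red_button, blue_button, yellow_button above 0.006 m and value of joint green_button below 0.004 m and distance of each of red_puck, blue_puck, yellow_puck, green_puck from where it was at the start of the episode below 0.02 m and angle between each of red_puck, blue_puck, yellow_puck, green_puck's own z axis and vertical below 0.1 rad and linear speed of each of red_puck, blue_puck, yellow_puck, green_puck below 0.02 m/s and distance of each of cross_mid, spanner_grip, tin_mid from where it was at the start of the episode below 0.025 m and angle between tin_mid's own z axis and vertical below 0.2 rad); the robot touches nothing.
It fails at once if a button is pressed out of order: blue before red is down, or yellow before blue is down ((value of joint blue_button above 0.005 m and value of joint red_button below 0.005 m) or (value of joint yellow_button above 0.005 m and value of joint blue_button below 0.005 m)).
It fails at once if the green button is pressed (4 mm down) (value of joint green_button above 0.004 m).
It fails at once if a puck or its button is pushed with more than 20 N (contact force between any of red_puck, blue_puck, yellow_puck, green_puck and the fingers above 20 N or contact force between any of red_puck, blue_puck, yellow_puck, green_puck and the arm above 20 N).
It fails at once if a puck is lifted by 8 mm, tipped, or shoved more than 20 mm (height (world z) of any of red_puck, blue_puck, yellow_puck, green_puck above 0.008 m or angle between any of red_puck, blue_puck, yellow_puck, green_puck's own z axis and vertical above 0.25 rad or distance of any of red_puck, blue_puck, yellow_puck, green_puck from where it was at the start of the episode above 0.02 m).
It fails at once if the joint cross, the spanner or the tin is moved more than 25 mm or the tin tipped (distance of any of cross_mid, spanner_grip, tin_mid from where it was at the start of the episode above 0.025 m or angle between tin_mid's own z axis and vertical above 0.3 rad).
It also fails if it takes over 54 s, if anything falls off the work surface, if the arm or the gripper's body presses on something with over 40 N, if the wrist force passes 120 N, or if a joint passes its speed limit or range.

## Robot

A 7-joint arm with a two-finger parallel gripper is mounted at the origin on the work surface. World frame = base frame: x ahead of the robot, y to its left, z up, the work surface at z = 0. Lengths are in m, angles in rad, forces in N, time in s.
With the tool pointing down it reaches from about 0.425 to 0.925 m from the base axis. Payload 6.8 kg.
Tool frame: the origin (TCP) lies at the very end of the fingers, on their centre line; the grasp point (between the pads) lies 19 mm behind it; z points along the fingers, y is the line along which they close (so a half turn about z gives the same grasp; the last joint's range is limited). The gripper opens to 85 mm and grips with 20 to 120 N. Pads are 22 mm wide; open, the fingers measure 114 mm over their backs; the gripper's body (76 mm by 85 mm) begins 54 mm behind the grasp point. The pads swing forward as they close: fully open they stand 13 mm farther back than shut.
Start: joints at [-1.273, 0.477, 0.022, 1.555, -0.011, 1.109, -0.083], TCP at [0.266, 0.62, 0.231] pointing down, gripper open.
Joint ranges: [-2.96, 2.96], [-0.34, 2.1], [-1.41, 1.46], [0.24, 2.44], [-1.37, 4.51], [0.17, 1.92], [-2.96, 2.96]. Speed limits (rad/s): [2.39, 2.39, 3.14, 3.14, 3.14, 3.14, 3.14].

## Interface

Orientations are given as a unit quaternion [w, x, y, z].
In Python, from station import bot gives the robot as it stands.
- The arm moves only by the tool jog_arm, never from a script. Its argument "motion" is a list of rows, each a list of 7 numbers: the turn, a rotation vector about the tool's x, y, z in rad, then the shift along the tool's x, y, z in mm, then the finger opening in mm, from 0 to 85.4. A call has 1 to 10 rows; each row is the pose to reach, as a shift and turn from the pose commanded when the call began, along the tool's axes at that moment; what a row does not reach only later rows make up. A row lasts 1/8 s, in which the tool goes at most 62.5 mm and 10.7 degrees, less where a joint would pass 70% of its speed; a pose out of reach is approached as far as the arm can. A call with a gripper value outside its range is refused whole. The fingers move at their own pace and stop on an object; "grip_force" is the grip in N (left out, the last holds). Time passes only in rows, so rows that repeat a pose let the fingers close. It gives the time, the measured TCP pose, the force, the opening and the grip force at its end, in the units of the state.
- bot.get_obs(): the state, without advancing time (a new reading comes with each control period).
- bot.read_camera(name): name is "side" or "top" or "wrist"; returns a dict with "pixels" (384x512x3 uint8, red, green, blue), "camera_matrix" (3x3 intrinsics, pixels), "T" (4x4, takes a point from camera to world coordinates); the wrist camera has in their place "tool_from_camera" (4x4, takes a point from camera to tool coordinates, whose origin is the TCP and whose axes are the flange's). Camera axes: x right, y down, z forward; pixel columns grow to the right and rows downward; lengths in m; the calibration is good to about 2 mm. A picture is of the moment at which its call begins: read the wrist's pose just before it. There is no depth.
- bot.hand_in(): hands the job in; it is judged then, once.
Trained networks look in a picture, given as the dict that the camera call returned (one of the last four; its "shot" number tells which), for a name from the list of things; names that differ only in an ending like _2 or _b are one class to them, and where a whole thing is asked for, a point or a joint stands for the part that bears it (a point fixed in the world has none). Each returns a list of dicts, best first, with "score" (0 to 1); they miss things now and then, are a little off and sometimes report something else, mostly with a low value. They report only what shows in the picture. A call takes as long as a camera call. They do not tell look-alikes from the thing itself.
- bot.spot_in(thing, picture): "xy" ([column, row] in pixels, amid what is visible of it).
- bot.tip_of(thing, picture): "xy" ([column, row] in pixels: a listed point, or the origin of a listed thing).
The state is a dict: "t": time; "q": joint angles; "joint_vel": joint speeds; "joint_torque": joint torques, N m; "eef_pos": TCP position; "tool_rot": TCP orientation; "contact_force": force on the tool from outside, world axes, zero at the start; "torque": the same for the moment, N m; "gripper_width": opening from 0.0 (shut) to 1.0 (fully open); "grasp_force": force on a finger pad.
Only numpy, scipy, OpenCV 4.12 (cv2) and the standard library are available. Lean on these libraries where they do the work, as an engineer would, in place of code of your own. Each camera call takes 0.05 s, during which the arm holds its last target. There are 200 camera calls.

## Working session

There is one attempt and no reset: what is moved stays moved. The work goes in short steps, Python scripts to look and compute and a tool call to move; the robot and the scene stay as the last step left them, time stands still between calls to the robot, and variables do not carry over. Pictures are saved under pics/ and viewed, at most 10 in all, crops included, and the job is handed in when it is done.

Besides the shell and the picture viewer there is one more tool, called after "Call:" as name(argument=value, ...), one argument or row to a line, values as JSON. jog_arm: Moves the arm, as the interface text tells. Its arguments: {"type":"object","properties":{"motion":{"type":"array"},"grip_force":{"type":"number"}},"required":["motion"]}

```bash
mkdir -p pics; cat > h.py <<'E'
import numpy as np,cv2
from station import bot
from scipy.spatial.transform import Rotation as R
def ray(p,xy,z):
    K=p["camera_matrix"];T=np.array(p["T"]);d=T[:3,:3]@np.linalg.inv(K)@np.array([xy[0],xy[1],1.]);o=T[:3,3]
    return o+d*(z-o[2])/d[2]
E
python3 - <<'E'
from h import *
ims=[]
for c in("top","side"):
    p=bot.read_camera(c);cv2.imwrite(f"pics/{c}0.png",p["pixels"][:,:,::-1])
    print(c,np.round(p["T"],3).tolist())
    for n in("red","blue","yellow","green"):
        for d in bot.tip_of(n+"_top",p)[:3]:
            print(n,round(d["score"],2),np.round(d["xy"],1),np.round(ray(p,d["xy"],.041),4))
    for n,z in(("cross_mid",.012),("spanner_grip",.005),("tin_mid",.037)):
        for d in bot.tip_of(n,p)[:2]:print(n,round(d["score"],2),np.round(d["xy"],1),np.round(ray(p,d["xy"],z),3))
o=bot.get_obs();print({k:np.round(o[k],3).tolist() for k in("t","eef_pos","tool_rot","contact_force")},R.from_quat(np.roll(o["tool_rot"],-1)).as_matrix().round(3))
E
```

```text
top [[0.022, -0.998, 0.066, 0.442], [-1.0, -0.023, -0.017, -0.077], [0.018, -0.066, -0.998, 0.877], [0.0, 0.0, 0.0, 1.0]]
red 0.85 [276.3 214.9] [ 0.4537 -0.1441  0.041 ]
red 0.76 [402.9 235. ] [ 0.4139 -0.4369  0.041 ]
red 0.68 [325.5 204.2] [ 0.4808 -0.2573  0.041 ]
blue 0.53 [182.9 196.9] [0.4902 0.0711 0.041 ]
yellow 0.55 [115.  154.2] [0.5852 0.2304 0.041 ]
green 0.53 [253.2 148.4] [ 0.6067 -0.0877  0.041 ]
cross_mid 0.96 [303.2 267.3] [ 0.332 -0.212  0.012]
spanner_grip 0.71 [382.6 183.2] [ 0.537 -0.404  0.005]
spanner_grip 0.67 [145.9 230.6] [0.41  0.162 0.005]
tin_mid 0.85 [384.1 185.6] [ 0.528 -0.395  0.037]
side [[0.732, -0.479, 0.484, -0.202], [-0.681, -0.496, 0.539, -0.816], [-0.019, -0.724, -0.689, 1.03], [0.0, 0.0, 0.0, 1.0]]
red 0.77 [347.4 287.9] [ 0.4276 -0.4165  0.041 ]
red 0.69 [317.4 273.5] [ 0.4076 -0.3373  0.041 ]
red 0.56 [311.1 238.5] [ 0.4813 -0.2474  0.041 ]
blue 0.69 [197.1 185.4] [0.3921 0.1302 0.041 ]
blue 0.45 [232.6 178.4] [0.4884 0.0807 0.041 ]
yellow 0.5 [223.  139.3] [0.5925 0.2511 0.041 ]
green 0.59 [303.4 189.4] [ 0.6058 -0.1008  0.041 ]
cross_mid 0.51 [266.2 262.4] [ 0.356 -0.207  0.012]
spanner_grip 0.73 [195.8 187.4] [0.405 0.16  0.005]
spanner_grip 0.28 [301.9 196.1] [ 0.611 -0.092  0.005]
tin_mid 0.97 [370.1 261.4] [ 0.535 -0.402  0.037]
tin_mid 0.58 [222.1 140.2] [0.59  0.254 0.037]
{'t': 0.8, 'eef_pos': [0.266, 0.62, 0.231], 'tool_rot': [-0.0, 0.202, 0.979, 0.0], 'contact_force': [1.111, 0.722, 0.581]} [[-0.919  0.395 -0.   ]
 [ 0.395  0.919  0.   ]
 [ 0.     0.    -1.   ]]
```

View pics/top0.png

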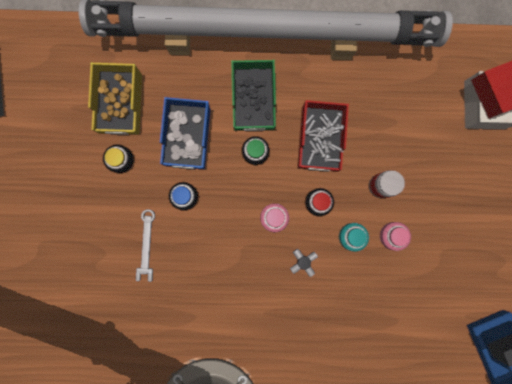

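View pics/side0.png

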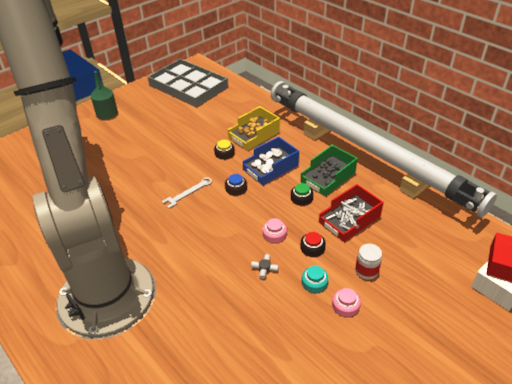

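The top view shows the red cap at (320,202), blue (182,196), yellow (116,157) and green (255,149). There are pink decoys at (275,217) and (396,236) and a turquoise one at (354,236). The network pixels are a few px off, so I'll refine by colour.

```bash
cat >> h.py <<'E'
HUE={"red":(0,5),"blue":(112,12),"yellow":(27,8),"green":(68,14)}
def cap(p,n,g,r=16):
    hsv=cv2.cvtColor(p["pixels"],cv2.COLOR_RGB2HSV).astype(int)
    h0,w=HUE[n];dh=abs((hsv[...,0]-h0+90)%180-90)
    m=((dh<=w)&(hsv[...,1]>140)&(hsv[...,2]>70)).astype(np.uint8)
    b=np.zeros_like(m);cv2.circle(b,(int(g[0]),int(g[1])),r,1,-1);m*=b
    k,l,s,c=cv2.connectedComponentsWithStats(m)
    i=1+np.argmax(s[1:,4]);return c[i],s[i]
E
python3 - <<'E'
from h import *
G={"top":dict(red=(320,202),blue=(182,196),yellow=(116,157),green=(255,149)),"side":dict(red=(313,240),blue=(235,181),yellow=(224,146),green=(302,189))}
for c in G:
    p=bot.read_camera(c)
    for n,g in G[c].items():
        x,s=cap(p,n,g,14 if c=="top" else 10);print(c,n,x.round(1),s,ray(p,x,.040).round(4))
E
```

```text
top red [321.2 201.1] [313 193  18  17 234] [ 0.4878 -0.2475  0.04  ]
top blue [179. 194.] [173 188  16  15 112] [0.4967 0.0804 0.04  ]
top yellow [113.9 156.7] [105 149  19  17 256] [0.5794 0.2329 0.04  ]Traceback (most recent call last):
  File "<stdin>", line 6, in <module>
  File "h.py", line 14, in cap
    i=1+np.argmax(s[1:,4]);return c[i],s[i]
        ~~~~~~~~~^^^^^^^^^
    return _wrapfunc(a, 'argmax', axis=axis, out=out, **kwds)
    return bound(*args, **kwds)
ValueError: attempt to get argmax of an empty sequence
```

Call:
jog_arm(
  motion=[
    [0,0,0,-430,-270,30,0],
    [0,0,0,-430,-270,30,0],
    [0,0,0,-430,-270,30,0],
    [0,0,0,-430,-270,30,0],
    [0,0,0,-430,-270,30,0],
    [0,0,0,-430,-270,30,0],
    [0,0,0,-430,-270,30,0],
    [0,0,0,-430,-270,30,0],
    [0,0,0,-430,-270,30,0],
    [0,0,0,-430,-270,30,0],
  ],
  grip_force=20,
)

```text
t: 2.1
eef_pos: [0.5551, 0.2021, 0.2013]
tool_rot: [-0.0, 0.202, 0.979, 0.0]
contact_force: [-0.6, 0.5, 0.2]
gripper_width: 0.003
grasp_force: 0.0
```

```bash
cat >> h.py <<'E'
def wrist():
    o=bot.get_obs();p=bot.read_camera("wrist");M=np.eye(4)
    M[:3,:3]=R.from_quat(np.roll(o["tool_rot"],-1)).as_matrix();M[:3,3]=o["eef_pos"]
    p["T"]=M@np.array(p["tool_from_camera"]);p["o"]=o;return p
def proj(p,X):
    K=p["camera_matrix"];T=np.linalg.inv(p["T"]);c=K@(T[:3,:3]@X+T[:3,3]);return c[:2]/c[2],c[2]
E
python3 - <<'E'
from h import *
p=wrist();cv2.imwrite("pics/w1.png",p["pixels"][:,:,::-1])
for n,X in(("yellow",(.582,.235,.04)),("blue",(.492,.078,.04)),("green",(.605,-.09,.04))):
    print(n,proj(p,np.array(X)))
    for d in bot.tip_of(n+"_top",p)[:2]:print(d["score"],d["xy"],ray(p,d["xy"],.041))
E
```

```text
yellow (array([287.28534293, 180.70809231]), np.float64(0.3160668609875355))
0.94 [284.3, 179.4] [0.5787936  0.23233723 0.041     ]
blue (array([133.30145211, 163.59414816]), np.float64(0.3100139067613289))
0.82 [133.0, 166.6] [0.49492895 0.07634167 0.041     ]
green (array([ 68.99300236, 286.92360838]), np.float64(0.36051855138692945))
0.55 [67.0, 290.5] [ 0.60835477 -0.09476944  0.041     ]
```

View pics/w1.png

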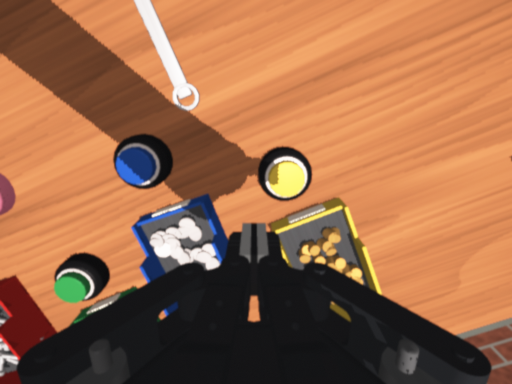

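Call:
jog_arm(
  motion=[
    [0,0,0,-113,-440,30,0],
    [0,0,0,-113,-440,30,0],
    [0,0,0,-113,-440,30,0],
    [0,0,0,-113,-440,30,0],
    [0,0,0,-113,-440,30,0],
    [0,0,0,-113,-440,30,0],
    [0,0,0,-113,-440,30,0],
    [0,0,0,-113,-440,30,0],
    [0,0,0,-113,-440,30,0],
    [0,0,0,-113,-440,30,0],
  ],
)

```text
t: 3.55
eef_pos: [0.4859, -0.2442, 0.1713]
tool_rot: [-0.0, 0.2, 0.98, 0.001]
contact_force: [-0.6, 0.9, 0.0]
gripper_width: 0.0
grasp_force: 0.0
```

The wrist view shows the yellow cap at about (286,178) and blue at (137,163). Both agree with the network to a few mm. Next I check red from close up.

```bash
python3 - <<'E'
from h import *
p=wrist();cv2.imwrite("pics/w2.png",p["pixels"][:,:,::-1])
print(proj(p,np.array([.486,-.247,.04])),proj(p,p["o"]["eef_pos"]))
for d in bot.tip_of("red_top",p)[:3]:print(d["score"],d["xy"],ray(p,d["xy"],.041))
Rm=p["T"][:3,:3]
E
```

```text
(array([250.25394537, 178.98520376]), np.float64(0.2842814392125629)) (array([251.95182029, 237.0343178 ]), np.float64(0.15858210389134494))
0.85 [334.8, 103.6] [ 0.44771255 -0.14067744  0.041     ]
0.81 [142.4, 142.1] [ 0.40694576 -0.33262457  0.041     ]
0.72 [65.5, 182.4] [ 0.41224619 -0.42966873  0.041     ]
```

View pics/w2.png

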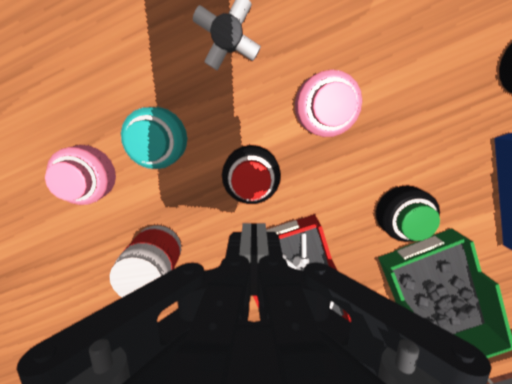

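Red cap at (252,180), within 2 mm of straight below the TCP. I'll descend, slowing near contact.

Call:
jog_arm(
  motion=[
    [0,0,0,0,-2,55,0],
    [0,0,0,0,-2,100,0],
    [0,0,0,0,-2,120,0],
    [0,0,0,0,-2,125,0],
    [0,0,0,0,-2,127,0],
    [0,0,0,0,-2,129,0],
    [0,0,0,0,-2,131,0],
    [0,0,0,0,-2,133,0],
    [0,0,0,0,-2,135,0],
    [0,0,0,0,-2,137,0],
  ],
)

```text
t: 4.9
eef_pos: [0.4849, -0.2485, 0.0345]
tool_rot: [0.001, 0.201, 0.979, -0.0]
contact_force: [0.8, 1.2, 3.2]
gripper_width: -0.002
grasp_force: 1.6
```

Call:
jog_arm(
  motion=[
    [0,0,0,0,0,1,0],
    [0,0,0,0,0,1,0],
    [0,0,0,0,0,1,0],
  ],
)

```text
t: 5.28
eef_pos: [0.4843, -0.2484, 0.0333]
tool_rot: [0.0, 0.202, 0.979, -0.0]
contact_force: [1.1, 0.8, 2.3]
gripper_width: 0.001
grasp_force: 1.0
```

Call:
jog_arm(
  motion=[
    [0,0,0,0,0,-15,0],
    [0,0,0,0,0,-60,0],
    [0,0,0,0,0,-110,0],
    [0,0,0,120,303,-130,0],
    [0,0,0,120,303,-130,0],
    [0,0,0,120,303,-130,0],
    [0,0,0,120,303,-130,0],
    [0,0,0,120,303,-130,0],
    [0,0,0,120,303,-130,0],
    [0,0,0,120,303,-130,0],
  ],
)

```text
t: 6.52
eef_pos: [0.4932, 0.0776, 0.1636]
tool_rot: [-0.0, 0.201, 0.98, -0.0]
contact_force: [-0.3, 0.1, 0.7]
gripper_width: 0.001
grasp_force: 0.0
```

```bash
python3 - <<'E'
from h import *
p=wrist();cv2.imwrite("pics/w3.png",p["pixels"][:,:,::-1])
print(p["o"]["eef_pos"],proj(p,np.array([.494,.077,.04])))
for d in bot.tip_of("blue_top",p)[:3]:print(d["score"],d["xy"],ray(p,d["xy"],.041))
E
```

```text
[0.49320362 0.07764509 0.16357751] (array([252.50276797, 180.84198967]), np.float64(0.2768963137716405))
0.89 [255.2, 184.1] [0.49807049 0.07831147 0.041     ]
```

View pics/w3.png

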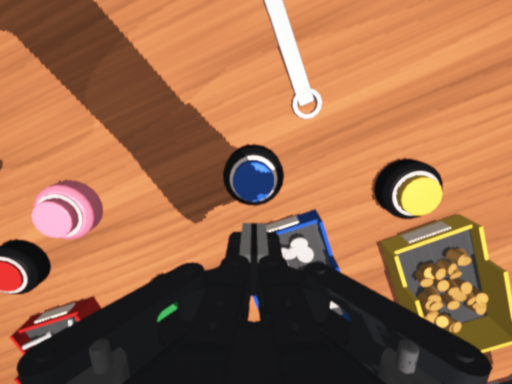

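The blue cap sits at (254,180), under the TCP. I'll press it the same way.

Call:
jog_arm(
  motion=[
    [0,0,0,-1,0,55,0],
    [0,0,0,-1,0,100,0],
    [0,0,0,-1,0,114,0],
    [0,0,0,-1,0,119,0],
    [0,0,0,-1,0,121,0],
    [0,0,0,-1,0,123,0],
    [0,0,0,-1,0,125,0],
    [0,0,0,-1,0,127,0],
    [0,0,0,-1,0,129,0],
    [0,0,0,-1,0,130,0],
  ],
)

```text
t: 7.88
eef_pos: [0.4953, 0.0772, 0.0334]
tool_rot: [0.001, 0.202, 0.979, 0.0]
contact_force: [2.6, -0.0, 2.4]
gripper_width: -0.002
grasp_force: 1.5
```

Call:
jog_arm(
  motion=[
    [0,0,0,0,0,0,0],
    [0,0,0,0,0,0,0],
  ],
)

```text
t: 8.12
eef_pos: [0.4945, 0.0773, 0.0333]
tool_rot: [-0.0, 0.201, 0.98, 0.0]
contact_force: [2.0, -0.3, 2.7]
gripper_width: -0.002
grasp_force: 1.3
```

Call:
jog_arm(
  motion=[
    [0,0,0,0,0,-15,0],
    [0,0,0,0,0,-60,0],
    [0,0,0,0,0,-110,0],
    [0,0,0,-17,177,-130,0],
    [0,0,0,-17,177,-130,0],
    [0,0,0,-17,177,-130,0],
    [0,0,0,-17,177,-130,0],
    [0,0,0,-17,177,-130,0],
    [0,0,0,-17,177,-130,0],
  ],
)

```text
t: 9.25
eef_pos: [0.5793, 0.231, 0.1633]
tool_rot: [-0.0, 0.202, 0.979, -0.001]
contact_force: [1.2, -0.3, -0.3]
gripper_width: -0.005
grasp_force: 0.0
```

```bash
python3 - <<'E'
from h import *
p=wrist();cv2.imwrite("pics/w4.png",p["pixels"][:,:,::-1])
print(p["o"]["eef_pos"],proj(p,np.array([.58,.233,.04])))
for d in bot.tip_of("yellow_top",p)[:3]:print(d["score"],d["xy"],ray(p,d["xy"],.041))
E
```

```text
[0.57931067 0.2310421  0.16328435] (array([254.88454107, 179.92931696]), np.float64(0.2762955570751926))
0.55 [257.6, 179.8] [0.5807157  0.23573939 0.041     ]
```

View pics/w4.png

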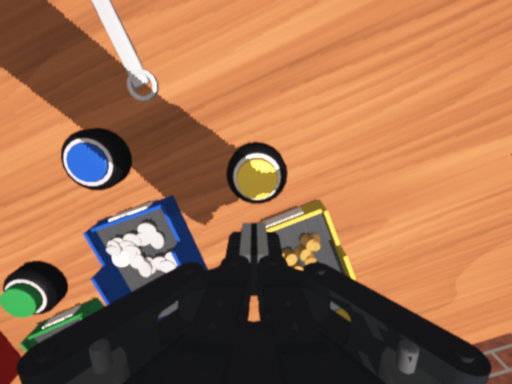

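The yellow cap is at (257,179), about 3 mm further along tool y. I'll correct for that and press.

Call:
jog_arm(
  motion=[
    [0,0,0,0,3,55,0],
    [0,0,0,0,3,100,0],
    [0,0,0,0,3,114,0],
    [0,0,0,0,3,119,0],
    [0,0,0,0,3,121,0],
    [0,0,0,0,3,123,0],
    [0,0,0,0,3,125,0],
    [0,0,0,0,3,127,0],
    [0,0,0,0,3,129,0],
    [0,0,0,0,3,130,0],
  ],
)

```text
t: 10.6
eef_pos: [0.5821, 0.2361, 0.0336]
tool_rot: [0.001, 0.202, 0.979, 0.001]
contact_force: [2.6, 1.9, 2.8]
gripper_width: 0.003
grasp_force: 1.5
```

Call:
jog_arm(
  motion=[
    [0,0,0,0,0,0,0],
    [0,0,0,0,0,0,0],
  ],
)

```text
t: 10.85
eef_pos: [0.5815, 0.2359, 0.0334]
tool_rot: [0.0, 0.202, 0.979, 0.0]
contact_force: [3.2, 0.8, 2.7]
gripper_width: -0.0
grasp_force: 1.4
```

Call:
jog_arm(
  motion=[
    [0,0,0,0,0,-15,0],
    [0,0,0,0,0,-60,0],
    [0,0,0,0,0,-110,0],
    [0,0,0,30,120,-170,0],
    [0,0,0,30,120,-170,0],
    [0,0,0,30,120,-170,0],
    [0,0,0,30,120,-170,0],
    [0,0,0,30,120,-170,0],
  ],
)

```text
t: 11.85
eef_pos: [0.6008, 0.355, 0.2023]
tool_rot: [-0.001, 0.203, 0.979, -0.001]
contact_force: [-0.5, -0.1, -0.4]
gripper_width: 0.004
grasp_force: 0.0
```

```bash
python3 - <<'E'
from h import *
p=bot.read_camera("side");cv2.imwrite("pics/s2.png",cv2.resize(p["pixels"][110:310,180:420,::-1],None,fx=3,fy=3))
E
```

```text
(no output)
```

View pics/s2.png

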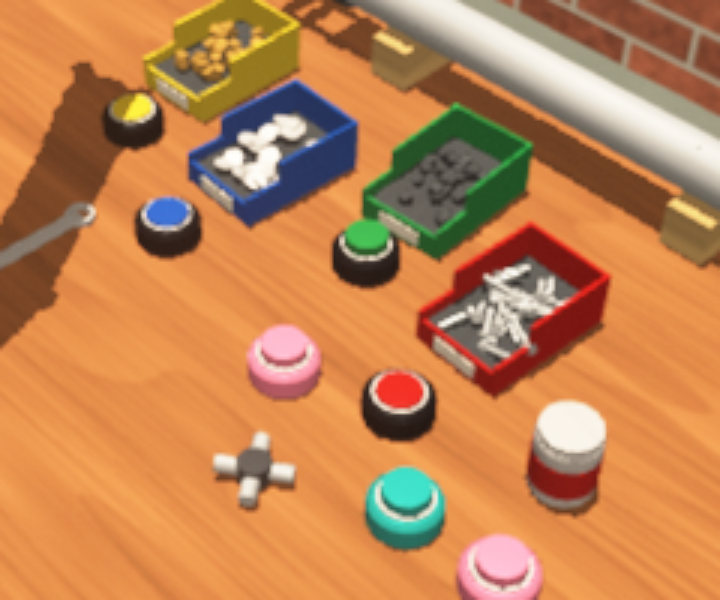

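Red (crop 400,392), blue (168,213) and yellow (134,106) are down, and green (366,237) is up. The other things look undisturbed and the hand is clear.

```bash
python3 -c "
from station import bot
print(bot.hand_in())"
```

```text
the job is handed in; nothing more can be done
None
```

I pressed the red, blue and yellow buttons down in that order, each by about 8.5 mm at roughly 3 N, left green and everything else on the bench alone, and handed the job in with the hand clear; no verdict was returned.

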